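# Prop up the regulator's dial guard and turn the dial to its set stop

## Robot

A 6-joint arm with a two-finger parallel gripper is mounted at the origin on a cart in front of the work surface, level with it; the furniture and walls round the work are solid. World frame = base frame: x ahead of the robot, y to its left, z up, the work surface at z = 0. Lengths are in m, angles in rad, forces in N, time in s.
With the tool pointing down it reaches from about 0.35 to 0.85 m from the base axis. Payload 8.1 kg.
Tool frame: the origin (TCP) lies on the centre line of the jaws, within the pads' length; the fingertips stand robot.tip_reach ahead of it and the grasp point (between the pads) lies 5 mm behind it (robot.tip_reach is the distance from the TCP to the fingertips, in m); z points along the fingers, y is the direction in which the jaws open and shut (so a half turn about z gives the same grasp; the last joint's range is limited). The gripper opens to 93 mm and grips with 3 to 60 N. Pads are 15 mm wide; open, the fingers measure 128 mm over their backs; the gripper's body (75 mm by 188 mm) begins 65 mm behind the grasp point.
Start: joints at [-1.228, 0.13, 1.488, -0, 1.523, -0.085], TCP at [0.249, -0.546, 0.233] pointing down, gripper open.
Joint ranges: [-2.96, 2.96], [-0.89, 2.26], [0.02, 2.5], [-1.34, 4.48], [0, 2.73], [-2.66, 2.66]. Speed limits (rad/s): [2.39, 2.39, 2.79, 3.14, 3.14, 3.14].

## Interface

Orientations are given as a rotation vector (axis times angle).
In Python, from plant import sensors, read_camera, robot gives the robot as it stands.
- The arm moves only by the tool play_rows, never from a script. Its argument "series" is a list that holds one entry, the list of rows, each a list of 5 numbers: the closure, from -1 (fully open) to 1 (shut), then the shift along the world's x, y, z in m, then the turn about the world's z in rad. A call has 1 to 8 rows; each row is the pose to reach, as a shift and turn from the pose commanded when the call began; what a row does not reach only later rows make up. A row lasts 1/10 s, in which the tool goes at most 50 mm and 8.59 degrees, less where a joint would pass 70% of its speed; a pose out of reach is approached as far as the arm can. A call with a gripper value outside its range is refused whole. The fingers move at their own pace and stop on an object; "force" is the grip in N (left out, the last holds). Time passes only in rows, so rows that repeat a pose let the fingers close. It gives the time, the measured TCP pose, the force and the opening at its end, in the units of the state.
- sensors.read_state(): the state, without advancing time (a new reading comes with each control period).
- read_camera(name): name is "side" or "top"; returns a dict with "color" (420x560x3 uint8, red, green, blue), "range_z" (420x560 float32, m along the optical axis (not along the pixel's ray), 0 where there is no reading), "intrinsics" (3x3 intrinsics, pixels), "rvec" (rotation vector, rad) and "tvec" (3), from world to camera coordinates, as OpenCV has them. Camera axes: x right, y down, z forward; pixel columns grow to the right and rows downward; lengths in m; the calibration is good to about 2 mm. A picture is of the moment at which its call begins.
- robot.close_job(): hands the job in, once; it reports no verdict.
The state is a dict: "t": time; "q": joint angles; "dq": joint speeds; "joint_torque": joint torques, N m; "tool_pos": TCP position; "orientation": TCP orientation; "force": force on the tool from outside, world axes, zero at the start; "wrist_torque": the same for the moment, N m; "opening": finger opening in m.
Only numpy, scipy, OpenCV 4.12 (cv2) and the standard library are available. Lean on these libraries where they do the work, as an engineer would, in place of code of your own. Each camera call takes 0.05 s, during which the arm holds its last target.

## Task

Somebody has turned down the still's power regulator: open the spring-loaded clear guard by its yellow pull until the steel stay leg on its left edge drops behind its catch, and let the guard down by hand so that it stands propped on the stay. Then turn the black dial knob clockwise until its red finger rests snugly against the brass stop lug, feeling for the stop gently, as the lug's collar is held only by friction and must not be forced. Leave the guard propped open and the dial on its stop, and do not disturb the things lying around.

Things in the scene. Friction and masses are not known exactly. Their poses are not given: they have to be found in the camera images.
- regulator: grey metal bench power regulator, fixed to the table, 205 (x) x 170 (y) mm, flat top panel 58 mm above the table, front (switch, green lamp) to -x. Origin on the table under the case, 100 mm behind its front face, midway across; x to its back, y to the left seen from its front. In this frame the guard's hinge line runs along y at x = +85, z = 108 mm; the dial's upright axis is at x = -12, y = 0
- guard (a joint): hinge of the clear flip guard, rad: 0 shut (level), grows as its front edge swings up and back, 1.57 upright, end stop 2.00. Plate 140 mm from hinge to front edge, 124 mm wide, 4 mm thick. A spring shuts it: it pulls 0.5 to 2 N at the yellow pull all the way and snaps it shut if let go too early. Propped, it stands at about 1.56 rad and leaves room for a gripper over the knob
- stay_foot (a point): foot pin of the steel stay leg, 107 mm long, which hangs on the guard's left edge. As the guard rises the foot slides back along a rack on the panel by itself, climbs a ramp, and at about 1.72 rad of the guard drops 4 mm behind a catch. Let down again, the guard comes to rest on the stay at about 1.56 rad, where the load on the yellow pull ends
- guard_tab (a point): centre of the bar of the guard's yellow T-shaped pull: a flat-ended round bar along y, 16 mm thick, 26 mm long, on a 12 mm wide stem 24 mm out from the middle of the guard's front edge, 164 mm from the hinge line; guard shut, it is 108 mm above the table and 50 mm above the panel. Pinched on its two ends (along y) it can turn between the fingers as it swings
- dial_knob (a joint): black fluted dial knob, rad, grows clockwise seen from above; stays where it is left (friction 0.04 to 0.06 Nm). Starts in 0 to 0.5. A level red finger on its foot reaches 30 mm from the axis. Clockwise it meets the stop lug after 0.35 to 1.2 rad, differently each time and shown by no reading; it is felt as torque above the friction (1 N at the lug is 0.025 Nm)
- knob_grip (a point): point on the dial knob's axis 30 mm above the panel. The knob is round, 37 mm across from 12 mm up to its top at 38 mm above the panel, and can be gripped from above at any yaw (under the propped guard best within 0.65 rad of gripping along the regulator's y). The finger and lug below it reach 10.5 mm above the panel: keep fingertips above that
- dial_plate: round graduated plate under the knob, 82 mm across, fixed on the panel, origin on the dial's axis. On it lies the brass stop collar (59 mm across), held only by friction, with an upright lug 8 x 6 mm, 25 mm from the axis, backed by a small spring, that stops the red finger: 1 N for each 0.007 rad it is pushed back. More than 12 N of finger on lug would shift the collar; 2 to 6 N is snug
- tape_roll: roll of blue masking tape lying flat, 105 mm across, 36 mm high, origin under its centre
- salve_tin: round aluminium tin, 59 mm across, 28 mm high, origin under its centre
- red_vial: small glass vial with a red cap, 26 mm across, 67 mm high, origin under its centre
- bottle_cap: white round jar lid lying flat, 33 mm across, 10 mm high, origin under its centre
- marker: black and white marker pen lying flat, 132 mm long (its y), 14 mm thick, origin under its middle
- pocket_scale: small black pocket scale, 117 x 64 x 19 mm, origin under its centre
- kitchen_scale: white kitchen scale, 204 x 168 x 40 mm, origin under its centre
- stopper: spare glass stopper lying down, 58 mm long, 30 mm high, origin under its centre

How it is judged:
By the outcome, as a careful person would: the job done as asked, in the order asked, and still so for the second after the job is handed in, with the robot touching nothing.
It also fails if it takes over 72 s, if anything falls off the work surface, if the arm or the gripper's body presses on something with over 40 N, if the wrist force passes 120 N, or if a joint passes its speed limit or range.

## Working session

There is one attempt and no reset: what is moved stays moved. The work goes in short steps, Python scripts to look and compute and a tool call to move; the robot and the scene stay as the last step left them, time stands still between calls to the robot, and variables do not carry over. Pictures are saved under pics/ and viewed, and the job is handed in when it is done.

Besides the shell and the picture viewer there is one more tool, called after ">>>" as a command line: name --argument value ..., lists and objects as JSON in quotes. play_rows: Moves the arm, as the interface text tells. Its arguments: {"type":"object","properties":{"series":{"type":"array","items":{"type":"array","items":{"type":"array","items":{"type":"number"}}}},"force":{"type":"number"}},"required":["series"]}

```bash
ls; mkdir -p pics; cat > h.py <<'E'
import numpy as np, cv2
from plant import sensors, read_camera, robot
def cam(n):
    c=read_camera(n); R,_=cv2.Rodrigues(np.array(c['rvec'],float)); c['R']=R; c['t']=np.array(c['tvec'],float).ravel(); c['K']=np.array(c['intrinsics'],float); return c
def save(c,f,crop=None,s=1):
    im=c['color'][:,:,::-1]
    if crop: im=im[crop[1]:crop[3],crop[0]:crop[2]]
    cv2.imwrite('pics/'+f,cv2.resize(im,None,fx=s,fy=s,interpolation=cv2.INTER_CUBIC))
def px(c,u,v,z=None):  # depth point
    d=c['range_z'][int(v),int(u)] if z is None else z
    return c['R'].T@(np.linalg.inv(c['K'])@np.array([u,v,1])*d-c['t'])
def atz(c,u,v,Z):
    o=-c['R'].T@c['t']; r=c['R'].T@(np.linalg.inv(c['K'])@np.array([u,v,1])); return o+r*(Z-o[2])/r[2]
def proj(c,p):
    q=c['R']@np.array(p)+c['t']; q=c['K']@q; return q[:2]/q[2]
E
python3 - <<'E'
from h import *
for n in('top','side'):
    c=cam(n); save(c,n+'0.png'); np.savez(n+'0.npz',**{k:c[k] for k in('color','range_z','R','t','K')}); print(n,-c['R'].T@c['t'])
s=sensors.read_state(); print(s, robot.tip_reach)
E
```

```text
pics
top [ 0.28797145 -0.02754485  1.23195275]
side [ 0.460139   -1.20521531  0.79786383]
{'t': 0.1, 'q': array([-1.22840596e+00,  1.31063617e-01,  1.48914882e+00,  9.28695443e-06,
        1.52300760e+00, -8.54132591e-02]), 'dq': array([ 1.26825970e-03, -2.72856132e-03, -2.13277868e-03, -9.34029306e-05,
        1.84533618e-04, -1.54923522e-03]), 'joint_torque': array([ 7.61870033e-04, -5.61342001e+01, -4.93094766e+01,  7.69340806e-02,
        2.91058305e-02, -8.35673632e-05]), 'tool_pos': array([ 0.24877775, -0.5454644 ,  0.23171733]), 'orientation': array([-3.06841786e+00, -6.66536129e-01,  3.12939230e-04]), 'force': array([-0.62005191, -0.47431237,  0.31502355]), 'wrist_torque': array([-0.00700701,  0.08690154,  0.01422608]), 'opening': 0.09284626818296893} 0.014
```

View pics/top0.png

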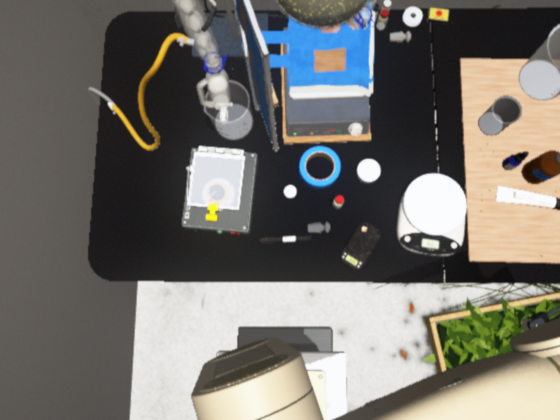

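View pics/side0.png

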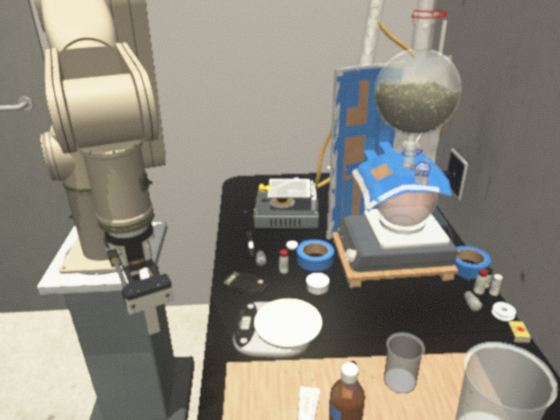

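The top view shows the regulator at about (220,190) with its yellow pull at (212,212). The marker lies at (290,238), and a tall panel stands at (255,70). I'll enlarge that area next.

```bash
python3 - <<'E'
from h import *
c=dict(np.load('top0.npz')); save(c,'top1.png',(160,130,300,250),5.5)
d=dict(np.load('side0.npz')); save(d,'side1.png',(230,160,350,250),6)
E
```

```text
(no output)
```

View pics/top1.png

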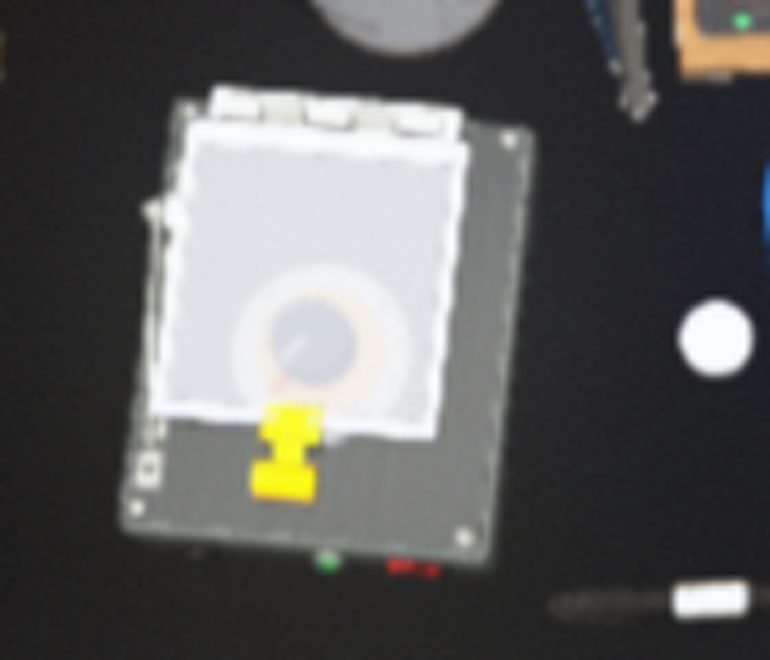

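View pics/side1.png

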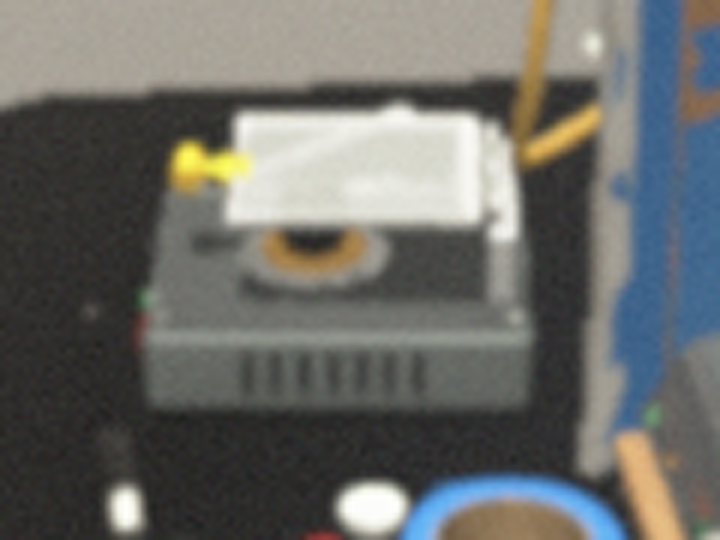

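```bash
python3 - <<'E'
from h import *
c=dict(np.load('top0.npz'))
cv=lambda u,v:((u+.5)/5.5-.5+160,(v+.5)/5.5-.5+130)
P={}
for n,(u,v,z) in dict(FL=(122,530,.058),FR=(490,565,.058),BR=(533,130,.058),BL=(178,98,.058),bar=(284,483,.112),barL=(251,480,.11),barR=(317,487,.11),gFL=(150,414,.108),gFR=(435,438,.108),gBR=(468,148,.108),knob=(314,342,.090),fing=(277,382,.065),plate=(321,347,.059)).items():
    P[n]=atz(c,*cv(u,v),z); print(n,P[n].round(4), px(c,*np.round(cv(u,v))).round(3))
ff=(P['FL']+P['FR'])/2; bb=(P['BR']+P['BL'])/2
d=bb-ff; print('depth',np.linalg.norm(d),'w',np.linalg.norm(P['FL']-P['FR']),np.linalg.norm(P['BL']-P['BR']))
a=np.arctan2(d[1],d[0]); w=P['FL']-P['FR']; b=np.arctan2(-w[0],w[1]); print('yaw',a,b)
g=P['gFL']-P['gFR']; print('g yaw',np.arctan2(-g[0],g[1]), np.linalg.norm(g))
w=(P['BL']-P['BR']);print(np.arctan2(-w[0],w[1])); w=(P['BL']-P['FL']);print(np.arctan2(w[1],w[0])); w=(P['BR']-P['FR']);print(np.arctan2(w[1],w[0]))
print('cen',(ff+bb)/2)
E
```

```text
FL [0.4536 0.246  0.058 ] [0.461 0.258 0.002]
FR [0.438  0.0801 0.058 ] [0.444 0.083 0.017]
BR [0.6396 0.0636 0.058 ] [0.656 0.069 0.005]
BL [0.6555 0.2285 0.058 ] [0.674 0.241 0.002]
bar [0.4664 0.1644 0.112 ] [0.467 0.164 0.115]
barL [0.468 0.179 0.11 ] [0.476 0.189 0.059]
barR [0.465  0.1504 0.11  ] [0.466 0.152 0.105]
gFL [0.4973 0.2243 0.108 ] [0.503 0.232 0.073]
gFR [0.4868 0.1002 0.108 ] [0.497 0.105 0.056]
gBR [0.6165 0.0883 0.108 ] [0.632 0.093 0.059]
knob [0.533  0.1568 0.09  ] [0.528 0.153 0.111]
fing [0.52  0.177 0.065] [0.511 0.169 0.111]
plate [0.5374 0.1585 0.059 ] [0.526 0.151 0.108]
depth 0.20246497999376262 w 0.16666264609758255 0.16562900558759025
yaw -0.0839504791642433 -0.09354457981208462
g yaw -0.0845767153160884 0.12454170457749487
-0.09561603781251383
-0.08650989694946695
-0.08138684639166444
cen [0.54667942 0.15456225 0.058     ]
```

```bash
python3 - <<'E'
from h import *
for n in('top0','side0'):
    c=dict(np.load(n+'.npz')); d=c['range_z']; v,u=np.mgrid[:420,:560]
    r=np.stack([u,v,np.ones_like(u)],-1)@np.linalg.inv(c['K']).T*d[...,None]; p=(r-c['t'])@c['R']
    p=p[d>0]
    print(n)
    xs=np.arange(.44,.96,.04); ys=np.arange(.38,-.22,-.04)
    print('      '+' '.join(f'{y:5.2f}' for y in ys))
    for x in xs[::-1]:
        row=[]
        for y in ys:
            m=(abs(p[:,0]-x)<.02)&(abs(p[:,1]-y)<.02); row.append(f'{p[m,2].max():5.2f}' if m.sum() else '    .')
        print(f'{x:.2f}',' '.join(row))
E
```

```text
top0
       0.38  0.34  0.30  0.26  0.22  0.18  0.14  0.10  0.06  0.02 -0.02 -0.06 -0.10 -0.14 -0.18
0.92  0.01  0.01  0.01  0.02  0.02  0.02  0.02  0.29     .  0.04  0.12     .     .     .  0.26
0.88  0.01  0.01  0.01  0.01  0.01  0.00  0.01  0.37     .  0.04  0.29     .     .  0.29  0.36
0.84  0.01  0.01  0.01  0.01  0.01     .     .  0.38  0.43  0.30  0.30  0.30  0.30  0.32  0.36
0.80  0.01  0.01  0.01  0.01  0.01  0.46  0.49  0.46  0.49  0.47  0.49  0.30  0.30  0.49  0.48
0.76  0.01  0.01  0.01  0.01  0.40  0.53  0.53  0.46  0.52  0.52  0.51  0.52  0.52  0.51  0.28
0.72  0.01  0.01  0.31  0.37  0.39  0.30  0.40  0.33  0.52  0.52  0.26  0.26  0.26  0.26  0.26
0.68  0.02  0.20  0.22  0.01  0.01  0.24  0.26  0.24  0.01  0.52  0.08  0.08  0.08  0.08  0.09
0.64  0.01  0.01  0.01  0.01  0.12  0.12  0.12  0.12  0.06  0.01  0.01  0.04  0.04  0.04  0.03
0.60  0.01  0.01  0.01  0.01  0.12  0.12  0.12  0.12  0.07  0.01  0.01  0.04  0.04  0.04  0.03
0.56  0.01  0.01  0.01  0.05  0.12  0.12  0.12  0.12  0.06  0.01  0.02  0.04  0.04  0.04  0.01
0.52  0.01  0.01  0.01  0.06  0.12  0.12  0.11  0
[... 872 characters left out ...]
 0.52  0.26  0.26  0.26  0.26  0.26
0.68  0.01  0.19  0.22  0.01  0.01  0.01  0.19  0.19  0.00  0.52  0.08  0.08  0.08  0.08  0.09
0.64 -0.00  0.00     .     .  0.11  0.12  0.12  0.12  0.06  0.01  0.01  0.04  0.04  0.04  0.01
0.60     .     .     .     .  0.12  0.12  0.12  0.12  0.11  0.01  0.00  0.04  0.00  0.04  0.03
0.56     .     .     .     .  0.12  0.12  0.12  0.12  0.06  0.01  0.01  0.04  0.04  0.04  0.01
0.52     .     .     .     .  0.12  0.12  0.12  0.12  0.06  0.01  0.01  0.01  0.00  0.07  0.03
0.48  0.01     .     .  0.06  0.11  0.12  0.12  0.12  0.06  0.01  0.01  0.02  0.03  0.03  0.02
0.44  0.01  0.01  0.01  0.01  0.06  0.06  0.12  0.06  0.06  0.02  0.02  0.03  0.03  0.03  0.02
```

```bash
python3 - <<'E'
from h import *
for n in('top0','side0'):
    c=dict(np.load(n+'.npz')); d=c['range_z']; v,u=np.mgrid[:420,:560]
    r=np.stack([u,v,np.ones_like(u)],-1)@np.linalg.inv(c['K']).T*d[...,None]; p=(r-c['t'])@c['R']
    p=p[d>0]
    print(n)
    for lo,hi in((.17,.25),(.25,.35),(.35,.45),(.45,.6)):
        print(lo,hi)
        for x0 in np.arange(.62,.78,.015):
            m=(p[:,0]>=x0)&(p[:,0]<x0+.015)&(p[:,2]>lo)&(p[:,2]<hi)&(p[:,1]>-.05)&(p[:,1]<.34)
            if m.sum(): print(f'{x0:.3f}',np.unique(np.round(p[m,1],2)))
E
```

```text
top0
0.17 0.25
0.665 [0.01 0.02 0.03 0.13 0.14]
0.680 [0.02 0.03 0.12 0.13 0.14 0.31 0.32]
0.695 [0.03 0.11 0.12 0.13 0.14 0.15 0.16 0.17 0.18 0.3  0.31 0.32]
0.710 [-0.05 -0.04 -0.03 -0.02  0.04  0.11  0.12  0.13  0.15  0.16  0.3   0.31]
0.725 [-0.05 -0.04 -0.03 -0.02  0.04  0.11  0.12]
0.740 [-0.02  0.04  0.05]
0.755 [0.05 0.06]
0.770 [0.06 0.07]
0.25 0.35
0.650 [0.02]
0.665 [0.01 0.02 0.03]
0.680 [0.02 0.03]
0.695 [0.03 0.04 0.11 0.12 0.13 0.14 0.15 0.16 0.17 0.18]
0.710 [0.04 0.11 0.12 0.13 0.14 0.15 0.16 0.17 0.18 0.25 0.26 0.27 0.28 0.29
 0.3  0.31]
0.725 [-0.05 -0.04 -0.03 -0.02  0.04  0.05  0.11  0.12  0.13  0.14  0.15  0.16
  0.17  0.27  0.28  0.29]
0.740 [-0.05 -0.04 -0.03 -0.02  0.04  0.05  0.11  0.12  0.13  0.14  0.15]
0.755 [-0.05 -0.04 -0.03 -0.02 -0.01 -0.    0.01  0.02  0.05  0.06  0.1   0.11
  0.12  0.13  0.14]
0.770 [-0.05 -0.04 -0.03 -0.02 -0.01  0.    0.01  0.02  0.06  0.07  0.11  0.12]
0.35 0.45
0.650 [0.02]
0.665 [0.01 0.02 0.03]
0.680 [0.02 0.03]
0.695 [0.03 0.04]
0.710 [0.04 0.23 0.24 0.25 0.26]
0.725 [0.04 0.05 0.13 0.14 0.15 0.22 0.23 0.24 0.25]
0.740 [0.04 
[... 1003 characters left out ...]
5 [-0.05 -0.04 -0.03 -0.02  0.03  0.04]
0.740 [-0.05 -0.04 -0.03 -0.02 -0.01  0.03  0.04  0.05]
0.755 [-0.05 -0.04 -0.03 -0.02 -0.01 -0.    0.01  0.02  0.03  0.04  0.05]
0.770 [-0.05 -0.04 -0.03 -0.02 -0.01 -0.    0.01  0.02  0.03  0.04  0.05]
0.35 0.45
0.650 [0.01 0.02]
0.665 [0.01 0.02]
0.680 [0.01 0.02]
0.695 [0.01 0.02 0.03]
0.710 [0.02 0.03 0.04]
0.725 [0.03 0.04]
0.740 [0.03 0.04 0.05]
0.755 [0.04 0.05]
0.770 [0.04 0.05]
0.45 0.6
0.665 [0.   0.01 0.02]
0.680 [0.01 0.02 0.03]
0.695 [0.01 0.02 0.03]
0.710 [0.02 0.03]
0.725 [0.03 0.04]
0.740 [0.03 0.04 0.05 0.14 0.15 0.16]
0.755 [-0.05  0.03  0.04  0.05  0.13  0.14  0.15  0.16  0.17  0.18]
0.770 [-0.05  0.04  0.05  0.13  0.14  0.15  0.16]
```

```bash
python3 - <<'E'
from h import *
c=dict(np.load('top0.npz')); save(c,'top2.png',(180,0,300,170),3.5)
c=dict(np.load('side0.npz')); save(c,'side2.png',(220,30,400,220),3.1)
E
```

```text
(no output)
```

View pics/top2.png

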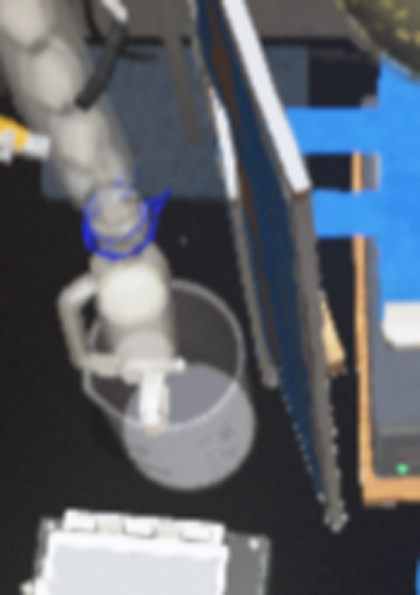

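View pics/side2.png

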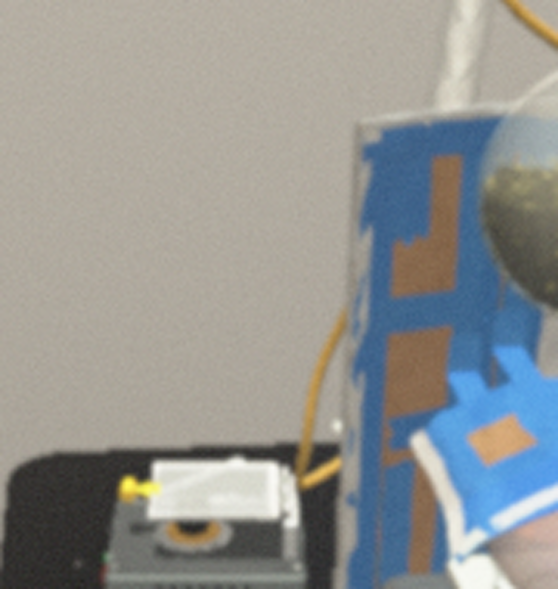

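```bash
python3 - <<'E'
from h import *
c=dict(np.load('top0.npz'))
cv=lambda u,v:(u/3.5+180,v/3.5)
b=atz(c,*cv(190,425),.005); print('base',b, atz(c,*cv(190,490),.005),atz(c,*cv(255,425),.005))
for z in(.1,.12,.14,.16,.18,.2,.22,.25): print(z,(proj(c,[b[0],b[1],z])-[180,0])*3.5, atz(c,*cv(165,355),z), atz(c,*cv(150,432),z), atz(c,*cv(165,282),z))
# arm side: gripper corner cases
a=-.088
R=np.array([[np.cos(a),-np.sin(a)],[np.sin(a),np.cos(a)]]); o=np.array([.545,.156])
for th in(1.5,1.6,1.72,1.76):
    x=.085-.164*np.cos(th)
    print(th,[ (o+R@[x+dx,dy]).round(3) for dx,dy in((0,0),(.0375,-.094),(-.0375,-.094),(.0075,-.035),(.0375,.094))], .108+.164*np.sin(th))
E
```

```text
base [0.74425821 0.1286908  0.005     ] [0.69225409 0.12753015 0.005     ] [0.74403953 0.07876093 0.005     ]
0.1 [174.1470269  377.82364285] [0.76150035 0.13564998 0.1       ] [0.70384902 0.14484749 0.1       ] [0.81715475 0.13704402 0.1       ]
0.12 [170.48995689 366.94068481] [0.75313377 0.13276656 0.12      ] [0.69650106 0.14180156 0.12      ] [0.80780484 0.13413597 0.12      ]
0.14 [166.70901248 355.68909292] [0.74476718 0.12988314 0.14      ] [0.68915309 0.13875563 0.14      ] [0.79845492 0.13122792 0.14      ]
0.16 [162.79779134 344.04981462] [0.7364006  0.12699972 0.16      ] [0.68180512 0.13570971 0.16      ] [0.789105   0.12831986 0.16      ]
0.18 [158.74944217 332.00246141] [0.72803401 0.12411629 0.18      ] [0.67445715 0.13266378 0.18      ] [0.77975508 0.12541181 0.18      ]
0.2 [154.5566247 319.5251896] [0.71966743 0.12123287 0.2       ] [0.66710919 0.12961785 0.2       ] [0.77040516 0.12250376 0.2       ]
0.22 [150.21146526 306.59456818] [0.71130085 0.11834945 0.22      ] [0.65976122 0.12657192 0.22      ] [0.76105524 0.11959571 0.22      ]
0.25 [143.38941374 286.29304259] [0.69875097 0.11402432 0.25      ] [0.64873927 0.12200303 0.25      ] [0.74703037 0.11523363 0.25      ]
1.5 [array([0.618, 0.15 ]), array([0.647, 0.053]), array([0.572, 0.059]), array([0.623, 0.114]), array([0.664, 0.24 ])] 0.2715891778030649
1.6 [array([0.634, 0.148]), array([0.664, 0.051]), array([0.589, 0.058]), array([0.639, 0.113]), array([0.68 , 0.238])] 0.27193007089880683
1.72 [array([0.654, 0.146]), array([0.683, 0.049]), array([0.608, 0.056]), array([0.658, 0.111]), array([0.7  , 0.237])] 0.27017792162477106
1.76 [array([0.66 , 0.146]), array([0.689, 0.049]), array([0.615, 0.055]), array([0.665, 0.11 ]), array([0.706, 0.236])] 0.26907330801056945
```

```bash
python3 - <<'E'
from h import *
c=dict(np.load('top0.npz'));
for v in range(76,126,3):
    print(v,' '.join('%5.2f/%4.2f'%((lambda p:(p[0],p[2]))(px(c,u,v))) if c['range_z'][v,u]>0 else '    .     ' for u in range(200,252,4)))
save(c,'top3.png',(195,70,260,130),10)
E
```

```text
76  0.88/0.00  0.88/0.00  0.73/0.31  0.73/0.31  0.73/0.31  0.73/0.31  0.73/0.30  0.88/-0.00  0.88/0.00  0.88/-0.00  0.88/0.00  0.88/0.00  0.88/0.00
79  0.87/-0.00  0.73/0.29  0.73/0.30     .       0.72/0.31  0.72/0.31  0.73/0.30  0.73/0.28  0.87/0.00  0.87/-0.00  0.87/0.00  0.87/-0.00  0.87/0.00
82  0.72/0.29  0.72/0.29  0.72/0.30  0.72/0.31  0.72/0.30  0.72/0.30  0.72/0.30  0.73/0.28  0.80/0.14  0.79/0.14  0.86/0.00  0.86/-0.00  0.86/-0.00
85  0.72/0.29  0.72/0.29  0.72/0.29  0.72/0.30  0.71/0.30  0.72/0.30  0.72/0.29  0.73/0.27  0.79/0.12  0.79/0.13  0.79/0.14  0.85/-0.00  0.85/0.00
88  0.71/0.28  0.84/-0.00  0.72/0.28  0.71/0.29  0.71/0.29  0.71/0.28  0.71/0.28  0.72/0.27  0.80/0.10  0.79/0.11  0.79/0.12  0.78/0.14  0.84/-0.00
91  0.71/0.27  0.83/0.00  0.72/0.26  0.71/0.28  0.71/0.28  0.71/0.28  0.71/0.27  0.72/0.26  0.79/0.09  0.79/0.09  0.79/0.11  0.77/0.13  0.83/0.00
94  0.71/0.27  0.72/0.25  0.77/0.14  0.71/0.27  0.71/0.27  0.71/0.27  0.71/0.26  0.71/0.26  0.80/0.07  0.79/0.07  0.79/0.08  0.78/0.10  0.76/0.14
97  0.71/0.26  0.71/0.25  0.76/0.13  0.71/0.25  0.70/0.26  0.70/0.26
[... 712 characters left out ...]
0.06  0.77/0.02  0.70/0.19  0.70/0.19  0.77/0.00  0.77/-0.00  0.77/0.00  0.77/0.00  0.72/0.14  0.73/0.12
115  0.76/-0.00  0.76/0.00  0.72/0.12  0.75/0.05  0.76/0.01  0.69/0.19  0.69/0.19  0.76/0.01  0.76/0.00  0.76/0.00  0.76/0.00  0.71/0.13  0.73/0.10
118  0.75/0.00  0.76/-0.00  0.75/0.00  0.71/0.13  0.76/-0.00  0.68/0.19  0.68/0.19  0.76/0.00  0.76/0.00  0.76/0.00  0.70/0.14  0.71/0.12  0.72/0.09
121  0.75/-0.00  0.75/0.00  0.75/-0.00  0.71/0.09  0.70/0.13  0.69/0.14  0.68/0.19  0.69/0.14  0.69/0.15  0.70/0.13  0.70/0.12  0.71/0.10  0.72/0.07
124  0.74/-0.00  0.74/0.00  0.74/-0.00  0.74/-0.00  0.70/0.09  0.70/0.12  0.69/0.12  0.69/0.13  0.70/0.12  0.70/0.12  0.70/0.11  0.71/0.08  0.72/0.06
```

View pics/top3.png

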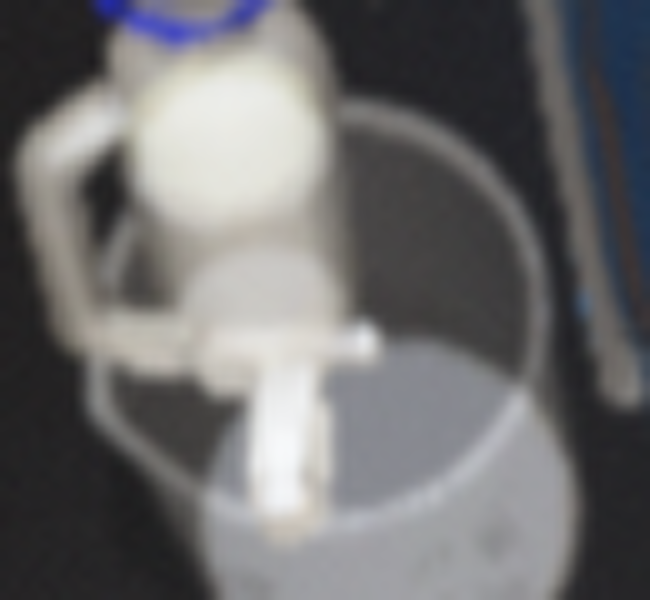

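```bash
python3 - <<'E'
from h import *
for n in('top0','side0'):
    c=dict(np.load(n+'.npz')); d=c['range_z']; v,u=np.mgrid[:420,:560]
    r=np.stack([u,v,np.ones_like(u)],-1)@np.linalg.inv(c['K']).T*d[...,None]; p=(r-c['t'])@c['R']
    m=(d>0)&(p[...,0]<.735)&(p[...,0]>.6)&(p[...,1]>.06)&(p[...,1]<.32)&(p[...,2]>.29)
    print(n,m.sum())
    q=p[m]; 
    for y in np.arange(.06,.32,.02):
        k=q[(q[:,1]>=y)&(q[:,1]<y+.02)]
        for z in np.arange(.29,.6,.04):
            kk=k[(k[:,2]>=z)&(k[:,2]<z+.04)]
            if len(kk): print(f'y{y:.2f} z{z:.2f} n{len(kk)} xmin {kk[:,0].min():.3f}')
E
```

```text
top0 557
y0.10 z0.29 n58 xmin 0.713
y0.12 z0.29 n166 xmin 0.712
y0.12 z0.33 n16 xmin 0.733
y0.14 z0.29 n83 xmin 0.713
y0.14 z0.33 n2 xmin 0.733
y0.16 z0.29 n15 xmin 0.716
y0.22 z0.33 n14 xmin 0.719
y0.22 z0.37 n65 xmin 0.722
y0.24 z0.33 n62 xmin 0.717
y0.24 z0.37 n2 xmin 0.725
y0.26 z0.29 n35 xmin 0.717
y0.26 z0.33 n16 xmin 0.717
y0.28 z0.29 n23 xmin 0.718
side0 0
```

>>> play_rows --series '[[[0.0, 0.1, 0.34, 0.07, 1.15], [0.0, 0.1, 0.34, 0.07, 1.15], [0.0, 0.1, 0.34, 0.07, 1.15], [0.0, 0.1, 0.34, 0.07, 1.15], [0.0, 0.1, 0.34, 0.07, 1.15], [0.0, 0.1, 0.34, 0.07, 1.15], [0.0, 0.1, 0.34, 0.07, 1.15], [0.0, 0.1, 0.34, 0.07, 1.15]]]' --force 15

```text
t: 0.9
tool_pos: [0.3501, -0.2023, 0.304]
orientation: [2.202, 2.239, 0.002]
force: [0.6, -0.4, -0.3]
opening: 0.0468
```

>>> play_rows --series '[[[0.0, 0.117, 0.369, 0.0, 1.48], [0.0, 0.117, 0.369, 0.0, 1.48], [0.0, 0.117, 0.369, 0.0, 1.48], [0.0, 0.117, 0.369, 0.0, 1.48], [0.0, 0.117, 0.369, 0.0, 1.48], [0.0, 0.117, 0.369, 0.0, 1.48], [0.0, 0.117, 0.369, 0.0, 1.48], [0.0, 0.117, 0.369, 0.0, 1.48]]]'

```text
t: 1.7
tool_pos: [0.4659, 0.166, 0.3021]
orientation: [-0.556, -3.091, -0.0]
force: [0.7, -0.5, 0.4]
opening: 0.0467
```

>>> play_rows --series '[[[0.0, 0, 0, 0, 0.28], [0.0, 0, 0, 0, 0.28], [0.0, 0, 0, 0, 0.28], [0.0, 0, 0, 0, 0.28]]]'

```text
t: 2.1
tool_pos: [0.4658, 0.163, 0.3023]
orientation: [-0.138, -3.138, 0.0]
force: [-0.1, 0.8, 0.2]
opening: 0.0462
```

```bash
cat > st.py <<'E'
from h import *
from scipy.spatial.transform import Rotation as Ro
def st():
    s=sensors.read_state(); M=Ro.from_rotvec(s['orientation']).as_matrix()
    y=M[:,1]; print('t%.1f'%s['t'],'pos',s['tool_pos'].round(4),'yang %.4f'%(np.arctan2(y[1],y[0])),'zax',M[:,2].round(3),'F',s['force'].round(2),'T',s['wrist_torque'].round(3),'op %.4f'%s['opening'],'q',s['q'].round(2)); return s
E
python3 -c "from st import *;st()"
```

```text
t2.1 pos [0.4658 0.163  0.3023] yang 1.4829 zax [-0.001 -0.    -1.   ] F [-0.08  0.8   0.21] T [ 0.089 -0.138 -0.021] op 0.0462 q [ 0.23 -0.18  1.67  0.    1.65 -1.25]
```

>>> play_rows --series '[[[0.0, 0, 0, -0.155, 0], [0.0, 0, 0, -0.155, 0], [0.0, 0, 0, -0.155, 0], [0.0, 0, 0, -0.155, 0], [0.0, 0, 0, -0.175, 0], [0.0, 0, 0, -0.194, 0], [0.0, 0, 0, -0.194, 0]]]'

```text
t: 2.8
tool_pos: [0.4654, 0.1627, 0.1084]
orientation: [-0.135, -3.137, 0.001]
force: [-0.6, -0.3, 0.5]
opening: 0.0463
```

```bash
python3 - <<'E'
from st import *
st()
c=cam('top'); save(c,'top4.png',(160,130,300,250),5.5)
d=cam('side'); save(d,'side4.png',(230,100,350,250),5); print(proj(d,[.466,.163,.108]),proj(c,[.466,.163,.116]))
E
```

```text
t2.8 pos [0.4654 0.1627 0.1084] yang 1.4845 zax [-0.002 -0.    -1.   ] F [-0.58 -0.26  0.55] T [ 0.056 -0.112 -0.028] op 0.0463 q [ 0.23 -0.06  1.92  0.    1.29 -1.25]
[260.92155609 187.95881055] [211.51523255 217.31756167]
```

View pics/top4.png

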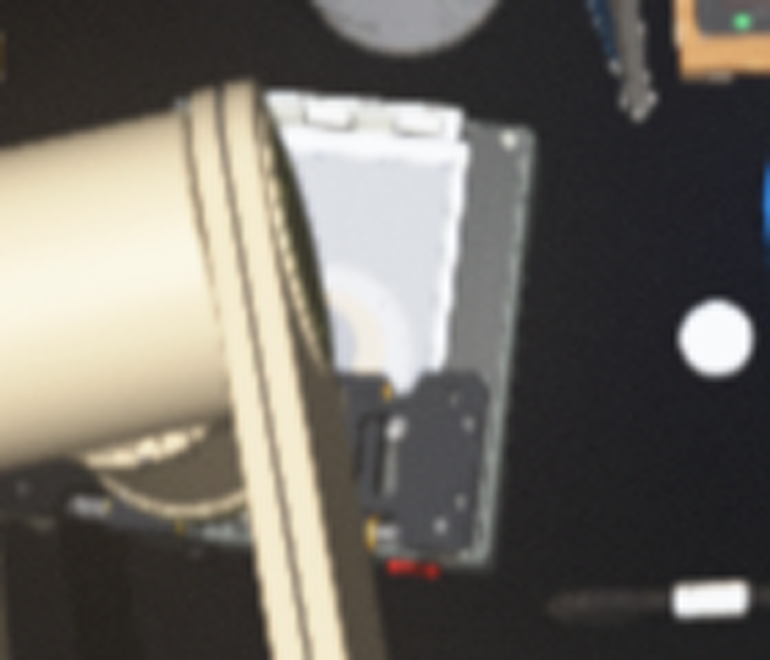

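View pics/side4.png

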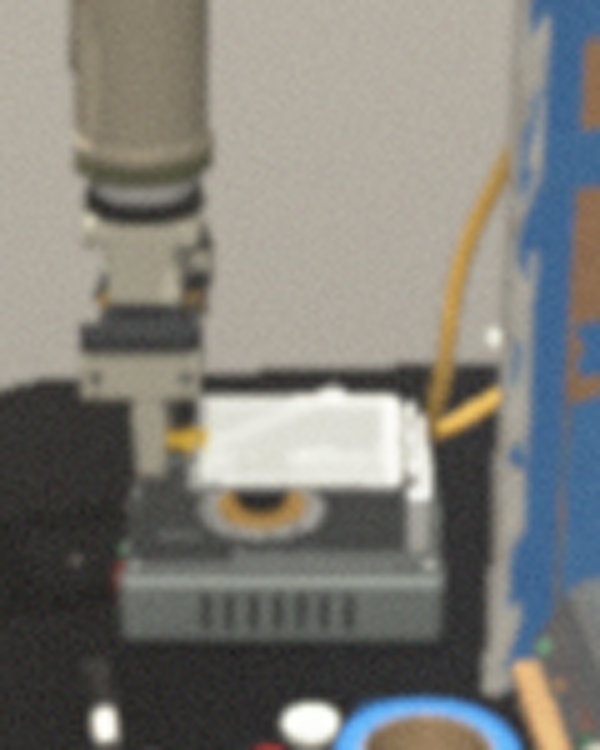

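```bash
python3 - <<'E'
from st import *
st()
for n in('top','side'):
    c=cam(n); d=c['range_z']; d0=dict(np.load(n+'0.npz'))['range_z']; v,u=np.mgrid[:420,:560]
    r=np.stack([u,v,np.ones_like(u)],-1)@np.linalg.inv(c['K']).T*d[...,None]; p=(r-c['t'])@c['R']
    m=(d>0)&(d<d0-.05)&(p[...,0]>.3)&(p[...,2]>.15)
    q=p[m]; print(n)
    for z in np.arange(.15,1.2,.05):
        k=q[(q[:,2]>=z)&(q[:,2]<z+.05)]
        if len(k)>5: print(f'{z:.2f} n{len(k)} x {k[:,0].min():.3f} {np.percentile(k[:,0],99):.3f} y {np.percentile(k[:,1],1):.3f} {np.percentile(k[:,1],99):.3f}')
E
```

```text
t2.9 pos [0.4669 0.1631 0.1107] yang 1.4855 zax [ 0.002  0.    -1.   ] F [ 0.52 -0.96  0.26] T [ 0.053 -0.188 -0.035] op 0.0467 q [ 0.23 -0.06  1.91  0.    1.29 -1.25]
top
0.15 n99 x 0.425 0.496 y 0.086 0.247
0.20 n877 x 0.424 0.496 y 0.070 0.257
0.25 n7 x 0.425 0.492 y 0.124 0.173
0.30 n117 x 0.424 0.438 y 0.142 0.195
0.35 n134 x 0.426 0.440 y 0.134 0.180
0.40 n184 x 0.373 0.493 y 0.088 0.199
0.45 n1463 x 0.301 0.521 y 0.062 0.217
0.50 n5847 x 0.300 0.510 y 0.064 0.226
0.55 n1951 x 0.300 0.391 y 0.061 0.201
side
0.15 n174 x 0.425 0.507 y 0.073 0.242
0.20 n520 x 0.423 0.507 y 0.065 0.243
0.25 n348 x 0.429 0.503 y 0.117 0.167
0.30 n437 x 0.425 0.507 y 0.116 0.156
0.35 n461 x 0.425 0.505 y 0.118 0.157
0.40 n433 x 0.403 0.515 y 0.085 0.156
0.45 n1332 x 0.301 0.525 y 0.057 0.112
0.50 n1656 x 0.300 0.509 y 0.056 0.214
0.55 n387 x 0.300 0.389 y 0.056 0.197
```

>>> play_rows --series '[[[1, 0, 0, 0, 0], [1, 0, 0, 0, 0], [1, 0, 0, 0, 0], [1, 0, 0, 0, 0], [1, 0, 0, 0, 0]]]' --force 15

```text
t: 3.5
tool_pos: [0.4662, 0.1631, 0.1091]
orientation: [0.132, 3.138, 0.0]
force: [-0.6, -0.9, 3.4]
opening: 0.0261
```

```bash
python3 -c "from st import *;st()"
```

```text
t3.5 pos [0.4662 0.1631 0.1091] yang 1.4869 zax [ 0.001 -0.    -1.   ] F [-0.56 -0.91  3.41] T [-0.125  0.003 -0.121] op 0.0261 q [ 0.23 -0.06  1.92 -0.    1.29 -1.25]
```

>>> play_rows --series '[[[1, 0.0018, -0.0002, 0.0245, 0], [1, 0.0073, -0.0006, 0.0485, 0], [1, 0.0162, -0.0014, 0.0713, 0], [1, 0.0285, -0.0025, 0.0926, 0], [1, 0.0285, -0.0025, 0.0926, 0]]]'

```text
t: 4.0
tool_pos: [0.4959, 0.1604, 0.2043]
orientation: [0.132, 3.136, 0.0]
force: [-6.6, -1.9, 3.9]
opening: 0.0256
```

```bash
python3 - <<'E'
from st import *
st()
d=cam('side'); save(d,'side5.png',(230,100,350,250),4)
E
```

```text
t4.0 pos [0.4959 0.1604 0.2043] yang 1.4866 zax [ 0.003  0.    -1.   ] F [-6.61 -1.93  3.89] T [-0.153  0.861 -0.048] op 0.0256 q [ 0.21 -0.07  1.75 -0.    1.46 -1.27]
```

View pics/side5.png

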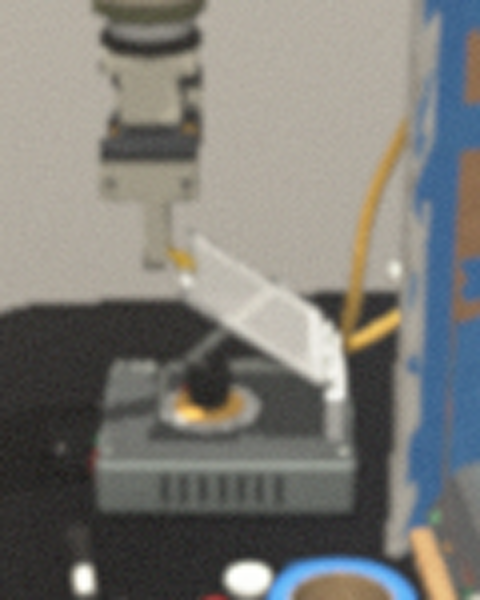

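>>> play_rows --series '[[[1, 0.0146, -0.0013, 0.0199, 0], [1, 0.0328, -0.0029, 0.0367, 0], [1, 0.0531, -0.0047, 0.0506, 0], [1, 0.0753, -0.0066, 0.0612, 0], [1, 0.0908, -0.008, 0.0664, 0], [1, 0.1069, -0.0094, 0.07, 0], [1, 0.1069, -0.0094, 0.07, 0]]]'

```text
t: 4.75
tool_pos: [0.6026, 0.1507, 0.2715]
orientation: [0.133, 3.138, -0.0]
force: [-2.1, -1.3, 6.2]
opening: 0.0261
```

```bash
python3 - <<'E'
from st import *
st()
d=cam('side'); save(d,'side6.png',(230,80,350,230),4)
E
```

```text
t4.8 pos [0.6026 0.1507 0.2715] yang 1.4862 zax [ 0.001 -0.    -1.   ] F [-2.15 -1.35  6.23] T [-0.359  0.191 -0.03 ] op 0.0261 q [ 0.16  0.17  1.37 -0.    1.6  -1.32]
```

View pics/side6.png

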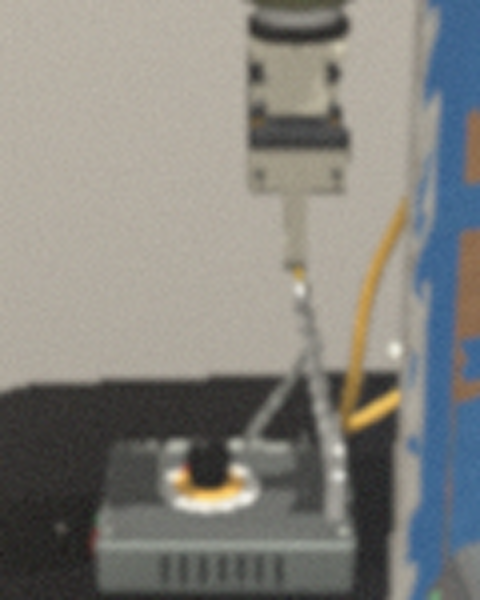

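>>> play_rows --series '[[[1, 0.0164, -0.0014, 0.0022, 0], [1, 0.0328, -0.0029, 0.0027, 0], [1, 0.0409, -0.0036, 0.0024, 0], [1, 0.049, -0.0043, 0.0016, 0], [1, 0.049, -0.0043, 0.0016, 0]]]'

```text
t: 5.3
tool_pos: [0.651, 0.1464, 0.2727]
orientation: [0.132, 3.138, -0.001]
force: [-0.7, -3.7, 4.8]
opening: 0.0259
```

>>> play_rows --series '[[[1, 0.0033, -0.0003, -0.0005, 0], [1, 0.0065, -0.0006, -0.001, 0], [1, 0.0065, -0.0006, -0.001, 0]]]'

```text
t: 5.6
tool_pos: [0.6572, 0.1458, 0.2718]
orientation: [0.132, 3.139, -0.001]
force: [-1.3, -5.5, 4.4]
opening: 0.0258
```

```bash
python3 - <<'E'
from st import *
st()
d=cam('side'); save(d,'side7.png',(250,80,350,230),5)
c=cam('top'); save(c,'top7.png',(160,100,300,250),4)
E
```

```text
t5.6 pos [0.6572 0.1458 0.2718] yang 1.4866 zax [ 0.    -0.001 -1.   ] F [-1.32 -5.55  4.36] T [-0.827  0.065 -0.012] op 0.0258 q [ 0.14  0.32  1.2  -0.    1.62 -1.34]
```

View pics/side7.png

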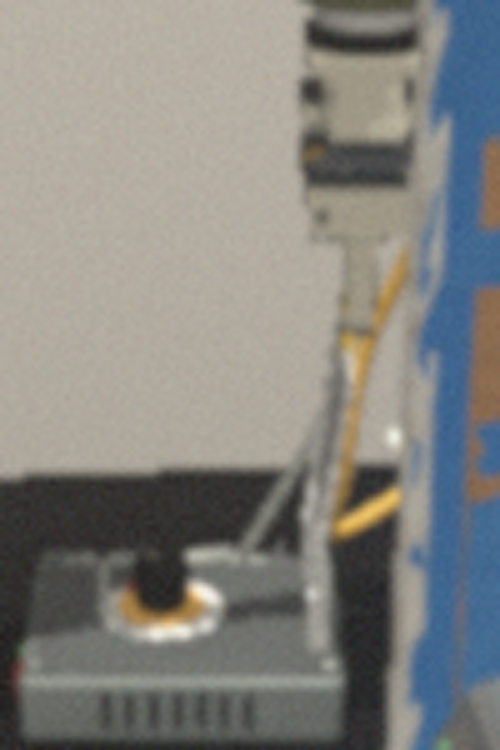

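View pics/top7.png

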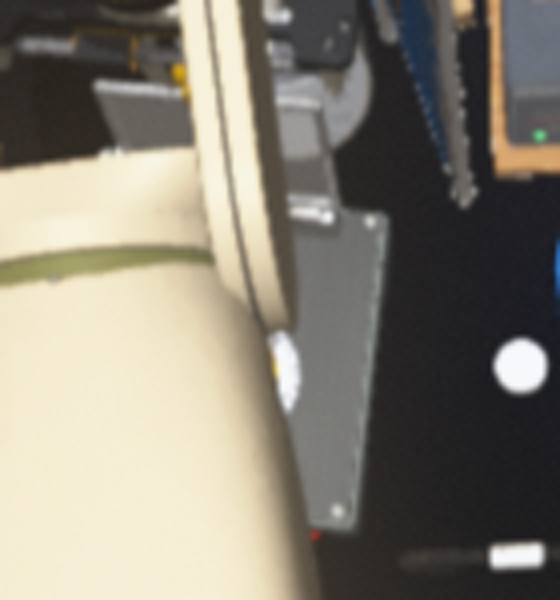

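>>> play_rows --series '[[[1, 0.003, -0.0013, -0.0006, 0], [1, 0.006, -0.0016, -0.0012, 0], [1, 0.006, -0.0016, -0.0012, 0], [1, 0.006, -0.0016, -0.0012, 0]]]'

```text
t: 6.1
tool_pos: [0.6632, 0.1452, 0.2708]
orientation: [0.131, 3.138, 0.001]
force: [0.2, -0.4, 4.1]
opening: 0.0256
```

```bash
python3 - <<'E'
from st import *
st()
d=cam('side'); save(d,'side8.png',(250,130,330,230),6)
E
```

```text
t6.1 pos [0.6632 0.1452 0.2708] yang 1.4874 zax [ 0.001  0.001 -1.   ] F [ 0.19 -0.41  4.13] T [-0.088 -0.037  0.029] op 0.0256 q [ 0.14  0.33  1.18  0.    1.62 -1.35]
```

View pics/side8.png

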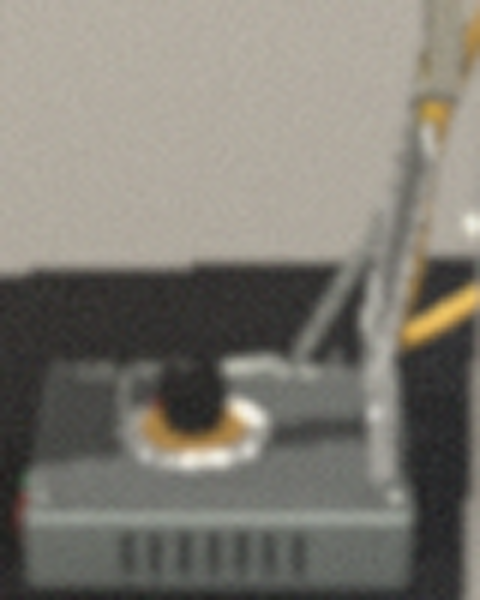

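>>> play_rows --series '[[[1, -0.006, 0.0005, 0.0012, 0], [1, -0.0115, 0.001, 0.0022, 0], [1, -0.016, 0.0014, 0.0026, 0], [1, -0.02, 0.0018, 0.003, 0], [1, -0.024, 0.0021, 0.0033, 0], [1, -0.027, 0.0024, 0.0035, 0], [1, -0.027, 0.0024, 0.0035, 0]]]'

```text
t: 6.85
tool_pos: [0.6351, 0.1476, 0.2735]
orientation: [-0.131, -3.138, -0.001]
force: [1.1, 4.7, -2.8]
opening: 0.0256
```

>>> play_rows --series '[[[1, -0.002, 0.0002, 0, 0], [1, -0.004, 0.0003, 0, 0], [1, -0.004, 0.0003, 0, 0]]]'

```text
t: 7.15
tool_pos: [0.6316, 0.1478, 0.2735]
orientation: [-0.131, -3.138, -0.001]
force: [2.0, 5.7, -4.9]
opening: 0.0256
```

```bash
python3 - <<'E'
from st import *
st()
d=cam('side'); save(d,'side9.png',(250,130,330,230),6)
E
```

```text
t7.2 pos [0.6316 0.1478 0.2735] yang 1.4873 zax [-0.001  0.001 -1.   ] F [ 1.96  5.74 -4.9 ] T [ 0.987 -0.539 -0.035] op 0.0256 q [ 0.15  0.25  1.28  0.    1.61 -1.34]
```

View pics/side9.png

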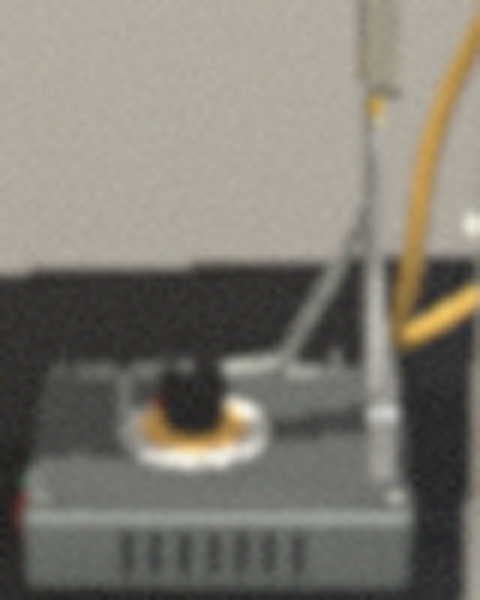

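>>> play_rows --series '[[[1, -0.001, -0.001, -0.001, 0], [1, -0.002, -0.001, -0.001, 0], [1, -0.002, -0.001, -0.001, 0]]]'

```text
t: 7.5
tool_pos: [0.6302, 0.1478, 0.2735]
orientation: [0.13, 3.138, 0.004]
force: [3.3, 9.7, -1.5]
opening: 0.026
```

>>> play_rows --series '[[[1, -0.002, 0, 0, 0], [1, -0.002, 0, 0, 0]]]'

```text
t: 7.7
tool_pos: [0.6283, 0.1479, 0.2735]
orientation: [0.13, 3.137, 0.004]
force: [3.4, 9.1, -2.0]
opening: 0.0261
```

>>> play_rows --series '[[[1, -0.002, 0, 0, 0], [1, -0.002, 0, 0, 0]]]'

```text
t: 7.9
tool_pos: [0.6265, 0.1479, 0.2736]
orientation: [0.13, 3.137, 0.004]
force: [5.1, 10.6, -3.3]
opening: 0.0258
```

```bash
python3 -c "from st import *;st()"
```

```text
t7.9 pos [0.6265 0.1479 0.2736] yang 1.4880 zax [ 0.002  0.003 -1.   ] F [ 5.15 10.55 -3.32] T [ 1.768 -1.107 -0.074] op 0.0258 q [ 0.15  0.23  1.3   0.    1.61 -1.34]
```

>>> play_rows --series '[[[1, 0.002, 0.0015, -0.0005, 0], [1, 0.002, 0.0015, -0.0005, 0]]]'

```text
t: 8.1
tool_pos: [0.6285, 0.148, 0.2735]
orientation: [0.131, 3.137, 0.001]
force: [2.7, 3.9, 2.3]
opening: 0.0255
```

```bash
python3 - <<'E'
from st import *
st()
d=cam('side'); save(d,'side10.png',(250,130,330,230),6)
E
```

```text
t8.1 pos [0.6285 0.148  0.2735] yang 1.4871 zax [ 0.002  0.    -1.   ] F [2.67 3.86 2.33] T [ 0.749 -0.561 -0.053] op 0.0255 q [ 0.15  0.24  1.29  0.    1.61 -1.34]
```

View pics/side10.png

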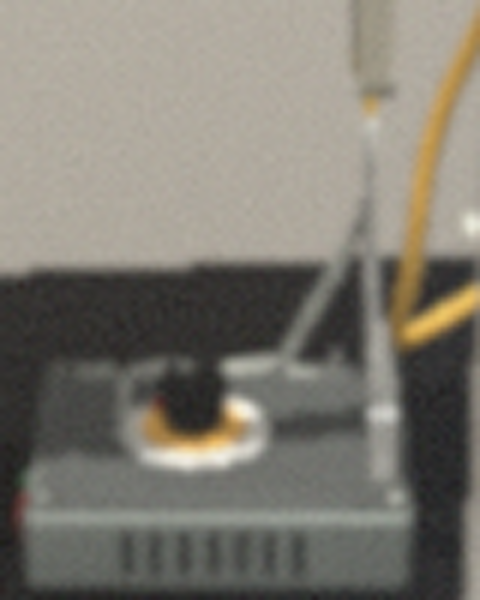

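>>> play_rows --series '[[[0.2, 0, 0, 0, 0], [0.2, 0, 0, 0, 0], [0.2, 0, 0, 0, 0], [0.2, 0, 0, 0, 0]]]'

```text
t: 8.55
tool_pos: [0.6276, 0.1475, 0.2722]
orientation: [-0.132, -3.138, 0.001]
force: [-0.7, -0.2, 0.0]
opening: 0.0375
```

```bash
python3 - <<'E'
from st import *
st()
d=cam('side'); save(d,'side11.png',(250,130,330,230),6)
E
```

```text
t8.6 pos [0.6276 0.1475 0.2722] yang 1.4866 zax [-0.001 -0.001 -1.   ] F [-0.66 -0.25  0.04] T [ 0.031 -0.128 -0.011] op 0.0375 q [ 0.15  0.24  1.29 -0.    1.61 -1.34]
```

View pics/side11.png

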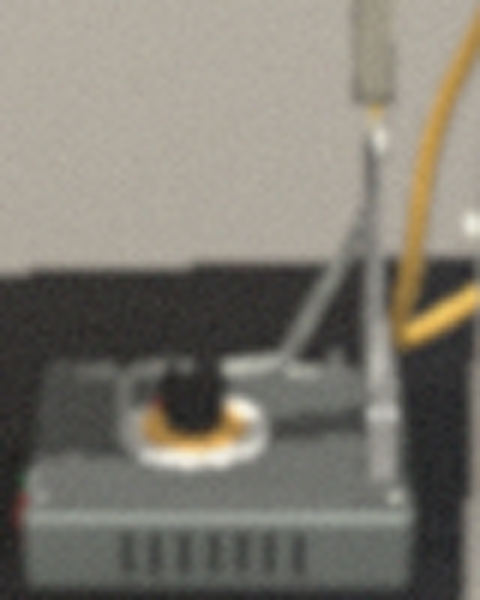

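>>> play_rows --series '[[[0.2, 0, 0, 0.03, 0], [0.2, 0, 0, 0.06, 0], [0.2, 0, 0, 0.08, 0], [0.2, -0.05, 0, 0.1, 0], [0.2, -0.1, 0, 0.1, 0], [0.2, -0.15, 0, 0.1, 0], [0.2, -0.2, 0, 0.1, 0], [0.2, -0.2, 0, 0.1, 0]]]'

```text
t: 9.4
tool_pos: [0.4234, 0.1479, 0.3732]
orientation: [0.129, 3.138, 0.001]
force: [2.3, -0.0, 0.5]
opening: 0.0375
```

>>> play_rows --series '[[[0.0, 0, -0.3, 0, 0], [0.0, 0, -0.3, 0, 0], [0.0, 0, -0.3, 0, 0], [0.0, 0, -0.3, 0, 0], [0.0, 0, -0.3, 0, 0], [0.0, 0, -0.3, 0, 0], [0.0, 0, -0.3, 0, 0], [0.0, 0, -0.3, 0, 0]]]'

```text
t: 10.2
tool_pos: [0.4277, -0.1534, 0.3724]
orientation: [-0.137, -3.138, -0.001]
force: [0.6, 0.1, 0.3]
opening: 0.0463
```

```bash
python3 - <<'E'
from st import *
st()
c=cam('top'); save(c,'top12.png',(175,140,265,240),6.5); np.savez('top12.npz',**{k:c[k] for k in('color','range_z','R','t','K')})
d=cam('side'); save(d,'side12.png',(245,130,335,230),6); np.savez('side12.npz',**{k:d[k] for k in('color','range_z','R','t','K')})
E
```

```text
t10.2 pos [ 0.4277 -0.1534  0.3724] yang 1.4835 zax [-0.001  0.001 -1.   ] F [0.56 0.07 0.32] T [ 0.053 -0.145  0.003] op 0.0463 q [-0.46 -0.28  1.63  0.    1.8  -1.94]
```

View pics/top12.png

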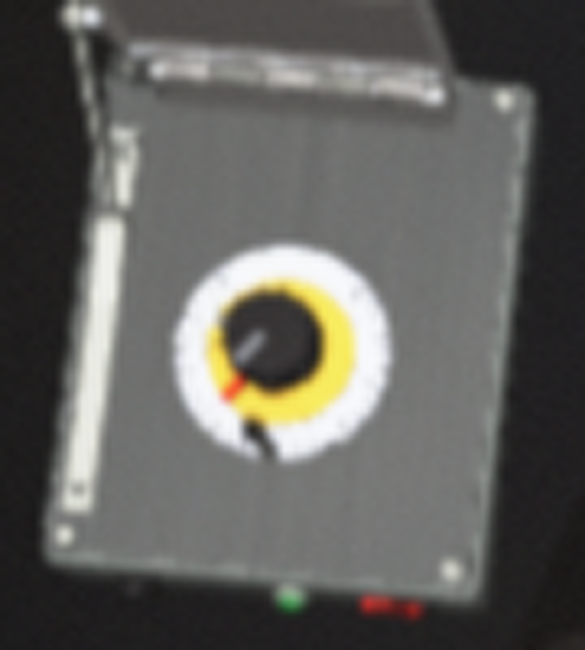

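View pics/side12.png

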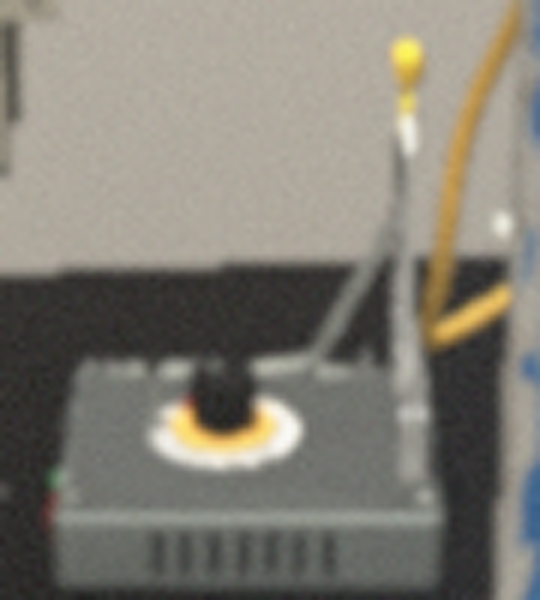

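```bash
python3 - <<'E'
from h import *
c=dict(np.load('top12.npz')); save(c,'top13.png',(197,174,240,214),16)
cv=lambda u,v:((u+.5)/6.5-.5+175,(v+.5)/6.5-.5+140)
P={}
for n,(u,v,z) in dict(plate=(282,352,.0595),collar=(282,350,.061),knob=(272,340,.096),fing=(230,393,.065),FL=(45,557,.058),FR=(480,600,.058),BR=(536,90,.058),foot=(112,210,.065)).items():
    P[n]=atz(c,*cv(u,v),z); print(n,P[n].round(4))
d=dict(np.load('side12.npz'))
u,v=245+405/6,130+55/6; print('pull',px(d,u,v)); 
E
```

```text
plate [0.5346 0.1584 0.0595]
collar [0.5351 0.1581 0.061 ]
knob [0.5315 0.1564 0.096 ]
fing [0.5175 0.1769 0.065 ]
FL [0.4553 0.2468 0.058 ]
FR [0.4391 0.0807 0.058 ]
BR [0.6391 0.0623 0.058 ]
foot [0.5894 0.2249 0.065 ]
pull [0.62719799 0.13253854 0.28108894]
```

View pics/top13.png

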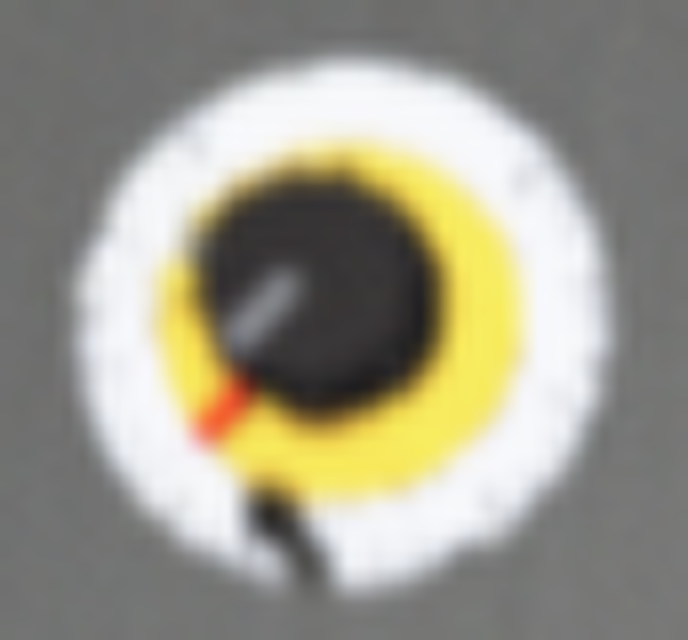

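>>> play_rows --series '[[[-0.25, 0.02, 0.31, 0, 0.5], [-0.25, 0.02, 0.31, 0, 0.5], [-0.25, 0.02, 0.31, 0, 0.5], [-0.25, 0.02, 0.31, 0, 0.5], [-0.25, 0.02, 0.31, 0, 0.5], [-0.25, 0.02, 0.31, 0, 0.5], [-0.25, 0.06, 0.31, 0, 0.5], [-0.25, 0.105, 0.31, 0, 0.5]]]'

```text
t: 11.1
tool_pos: [0.5323, 0.1635, 0.3738]
orientation: [-0.662, 3.069, 0.001]
force: [0.1, -0.0, 0.8]
opening: 0.0579
```

>>> play_rows --series '[[[-0.25, 0, 0, -0.05, 0], [-0.25, 0, 0, -0.1, 0], [-0.25, 0, 0, -0.15, 0], [-0.25, 0, 0, -0.2, 0], [-0.25, 0, 0, -0.24, 0], [-0.25, 0, 0, -0.24, 0]]]'

```text
t: 11.7
tool_pos: [0.5274, 0.1589, 0.126]
orientation: [0.651, -3.061, -0.001]
force: [-0.6, -0.1, 0.6]
opening: 0.0578
```

```bash
python3 - <<'E'
from st import *
st()
d=cam('side'); save(d,'side14.png',(245,110,335,230),5)
E
```

```text
t11.7 pos [0.5274 0.1589 0.126 ] yang 1.9900 zax [-0.011 -0.002 -1.   ] F [-0.63 -0.12  0.59] T [ 0.064 -0.072  0.013] op 0.0578 q [ 0.2   0.09  1.73  0.    1.33 -1.79]
```

View pics/side14.png

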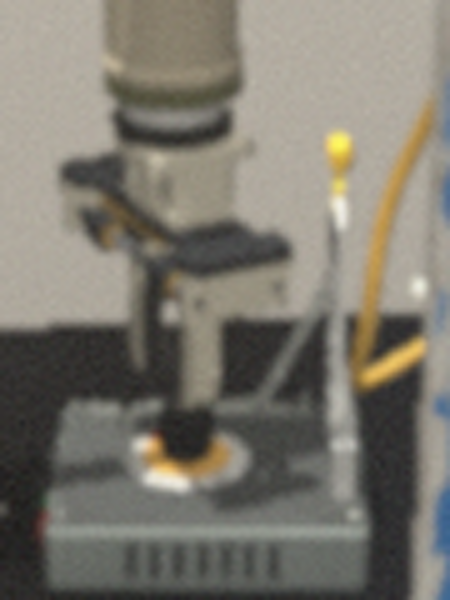

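>>> play_rows --series '[[[-0.25, 0, 0, 0, 0], [-0.25, 0, 0, 0, 0]]]'

```text
t: 11.95
tool_pos: [0.535, 0.1589, 0.1364]
orientation: [-0.649, 3.068, -0.0]
force: [0.7, -0.8, -0.1]
opening: 0.0581
```

```bash
python3 - <<'E'
from st import *
st()
E
```

```text
t11.9 pos [0.535  0.1589 0.1364] yang 1.9879 zax [ 0.006  0.001 -1.   ] F [ 0.65 -0.84 -0.05] T [ 0.103 -0.187  0.02 ] op 0.0581 q [ 0.2   0.08  1.72  0.    1.34 -1.79]
```

>>> play_rows --series '[[[-0.25, 0, 0, -0.015, 0], [-0.25, 0, 0, -0.03, 0], [-0.25, 0, 0, -0.04, 0], [-0.25, 0, 0, -0.047, 0], [-0.25, 0, 0, -0.047, 0], [-0.25, 0, 0, -0.047, 0]]]'

```text
t: 12.55
tool_pos: [0.5327, 0.1578, 0.0854]
orientation: [0.649, -3.073, -0.0]
force: [0.2, -0.5, -0.4]
opening: 0.0581
```

```bash
python3 - <<'E'
from st import *
st()
E
```

```text
t12.6 pos [0.5327 0.1578 0.0854] yang 1.9869 zax [-0.001 -0.    -1.   ] F [ 0.22 -0.53 -0.38] T [ 0.149 -0.1   -0.039] op 0.0581 q [ 0.2   0.13  1.76 -0.    1.25 -1.79]
```

>>> play_rows --series '[[[1, 0, 0, 0.001, 0], [1, 0, 0, 0.001, 0], [1, 0, 0, 0.001, 0], [1, 0, 0, 0.001, 0], [1, 0, 0, 0.001, 0], [1, 0, 0, 0.001, 0]]]' --force 12

```text
t: 13.15
tool_pos: [0.5339, 0.1566, 0.0873]
orientation: [-0.648, 3.072, -0.004]
force: [1.5, -6.4, 0.4]
opening: 0.0361
```

```bash
python3 - <<'E'
from st import *
st()
E
```

```text
t13.2 pos [0.5339 0.1566 0.0873] yang 1.9866 zax [ 0.002 -0.002 -1.   ] F [ 1.47 -6.37  0.37] T [-0.912 -0.561  0.034] op 0.0361 q [ 0.19  0.13  1.76 -0.    1.25 -1.79]
```

>>> play_rows --series '[[[1, 0.0005, -0.0013, 0, 0], [1, 0.0005, -0.0013, 0, 0], [1, 0.0005, -0.0013, 0, 0]]]'

```text
t: 13.45
tool_pos: [0.534, 0.1565, 0.0873]
orientation: [-0.649, 3.073, -0.001]
force: [0.2, -2.7, 3.8]
opening: 0.0362
```

```bash
python3 - <<'E'
from st import *
for i in range(1): s=st()
F=s['force'];T=s['wrist_torque']
E
```

```text
t13.4 pos [0.534  0.1565 0.0873] yang 1.9869 zax [ 0.001 -0.    -1.   ] F [ 0.17 -2.72  3.81] T [-0.23  -0.315 -0.032] op 0.0362 q [ 0.19  0.13  1.76 -0.    1.25 -1.79]
```

>>> play_rows --series '[[[1, 0, -0.0004, 0, -0.05], [1, 0, -0.0004, 0, -0.1], [1, 0, -0.0004, 0, -0.15], [1, 0, -0.0004, 0, -0.2]]]'

```text
t: 13.85
tool_pos: [0.5339, 0.1566, 0.0873]
orientation: [-0.336, 3.122, 0.001]
force: [1.1, 0.1, 4.2]
opening: 0.036
```

```bash
python3 - <<'E'
from st import *
st()
E
```

```text
t13.8 pos [0.5339 0.1566 0.0873] yang 1.7852 zax [ 0.001  0.001 -1.   ] F [1.05 0.1  4.24] T [ 0.155 -0.279  0.031] op 0.0360 q [ 0.19  0.13  1.76  0.    1.25 -1.59]
```

>>> play_rows --series '[[[1, 0, 0, 0, -0.05], [1, 0, 0, 0, -0.1], [1, 0, 0, 0, -0.15], [1, 0, 0, 0, -0.2]]]'

```text
t: 14.25
tool_pos: [0.5339, 0.1568, 0.0873]
orientation: [-0.023, 3.14, 0.001]
force: [1.0, 0.7, 4.9]
opening: 0.036
```

```bash
python3 - <<'E'
from st import *
st()
d=cam('side'); save(d,'side15.png',(245,110,335,230),5)
E
```

```text
t14.2 pos [0.5339 0.1568 0.0873] yang 1.5853 zax [ 0.001  0.001 -1.   ] F [0.95 0.69 4.91] T [ 0.241 -0.35  -0.01 ] op 0.0360 q [ 0.19  0.13  1.76  0.    1.25 -1.39]
```

View pics/side15.png

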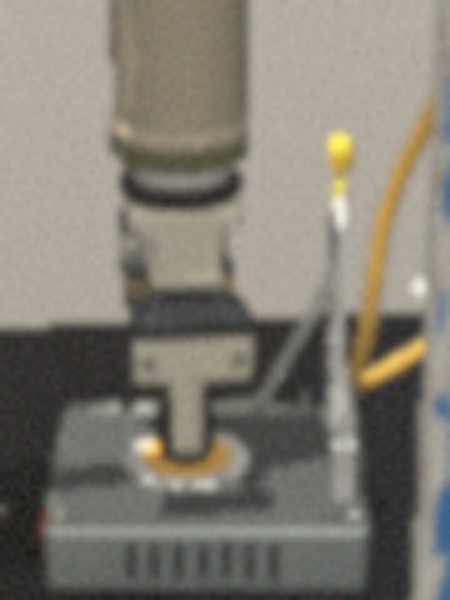

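```bash
cat > tz.py <<'E'
from st import *
def tz(n=8):
    A=[];B=[];F=[];Y=[]
    for i in range(n):
        read_camera('side'); s=sensors.read_state(); A.append(s['wrist_torque'][2]); B.append(s['joint_torque'][5]);F.append(s['force'])
        y=Ro.from_rotvec(s['orientation']).as_matrix()[:,1]; Y.append(np.arctan2(y[1],y[0]))
    print('t%.2f'%s['t'],'Tz %.4f +- %.4f'%(np.mean(A),np.std(A)/n**.5),'jt6 %.4f +- %.4f'%(np.mean(B),np.std(B)/n**.5),'F',np.mean(F,0).round(2),'yaw %.4f'%np.mean(Y),'op %.4f'%s['opening'])
E
python3 -c "from tz import *;tz()"
```

```text
t14.70 Tz -0.0475 +- 0.0123 jt6 0.1507 +- 0.1119 F [1.48 2.02 5.52] yaw 1.5883 op 0.0360
```

>>> play_rows --series '[[[1, 0, 0, 0, -0.02], [1, 0, 0, 0, -0.04]]]'

```text
t: 14.9
tool_pos: [0.5339, 0.1568, 0.0873]
orientation: [0.036, 3.14, 0.002]
force: [1.4, 2.9, 5.2]
opening: 0.0361
```

```bash
python3 -c "from tz import *;tz()"
```

```text
t15.30 Tz -0.0111 +- 0.0111 jt6 0.0159 +- 0.0515 F [1.22 2.5  5.57] yaw 1.5484 op 0.0356
```

>>> play_rows --series '[[[1, 0.0003, 0.0005, 0.0005, -0.02], [1, 0.0003, 0.0005, 0.0005, -0.04]]]'

```text
t: 15.5
tool_pos: [0.5339, 0.1569, 0.0873]
orientation: [0.101, 3.139, 0.0]
force: [1.5, 1.2, 3.7]
opening: 0.0363
```

```bash
python3 -c "from tz import *;tz()"
```

```text
t15.90 Tz -0.0145 +- 0.0146 jt6 0.0052 +- 0.0651 F [2.36 2.03 3.73] yaw 1.5069 op 0.0363
```

>>> play_rows --series '[[[1, 0, 0, 0, -0.02], [1, 0, 0, 0, -0.04]]]'

```text
t: 16.1
tool_pos: [0.5339, 0.1569, 0.0873]
orientation: [0.166, 3.137, 0.001]
force: [3.1, 2.3, 3.5]
opening: 0.0359
```

```bash
python3 -c "from tz import *;tz()"
```

```text
t16.50 Tz -0.0207 +- 0.0150 jt6 0.0103 +- 0.0649 F [3.44 3.47 4.62] yaw 1.4665 op 0.0357
```

>>> play_rows --series '[[[1, 0, 0, 0, -0.02], [1, 0, 0, 0, -0.04]]]'

```text
t: 16.7
tool_pos: [0.5338, 0.1569, 0.0873]
orientation: [0.226, 3.133, 0.001]
force: [3.7, 4.1, 3.9]
opening: 0.0358
```

```bash
python3 -c "from tz import *;tz()"
```

```text
t17.10 Tz -0.0345 +- 0.0145 jt6 0.0185 +- 0.0516 F [3.26 3.76 4.88] yaw 1.4268 op 0.0358
```

>>> play_rows --series '[[[1, 0.0005, 0.0005, 0.0005, -0.015], [1, 0.0005, 0.0005, 0.0005, -0.03]]]'

```text
t: 17.3
tool_pos: [0.5339, 0.157, 0.0873]
orientation: [-0.274, -3.129, 0.001]
force: [3.2, 2.1, 3.3]
opening: 0.0359
```

```bash
python3 -c "from tz import *;tz(6)"
```

```text
t17.60 Tz 0.0132 +- 0.0168 jt6 0.0268 +- 0.0641 F [2.95 1.6  2.07] yaw 1.3965 op 0.0359
```

>>> play_rows --series '[[[1, 0, 0, 0, -0.015], [1, 0, 0, 0, -0.03]]]'

```text
t: 17.8
tool_pos: [0.5339, 0.157, 0.0874]
orientation: [-0.322, -3.125, 0.001]
force: [2.6, 1.2, 0.6]
opening: 0.036
```

```bash
python3 -c "from tz import *;tz(6)"
```

```text
t18.10 Tz -0.0121 +- 0.0109 jt6 0.0236 +- 0.0644 F [2.44 0.2  0.35] yaw 1.3664 op 0.0363
```

>>> play_rows --series '[[[1, 0, 0, 0, -0.015], [1, 0, 0, 0, -0.03]]]'

```text
t: 18.3
tool_pos: [0.5339, 0.157, 0.0874]
orientation: [-0.368, -3.119, 0.0]
force: [2.4, 0.5, -1.3]
opening: 0.0359
```

```bash
python3 -c "from tz import *;tz(6)"
```

```text
t18.60 Tz -0.0237 +- 0.0132 jt6 0.0232 +- 0.0644 F [ 2.45 -0.35 -1.33] yaw 1.3364 op 0.0361
```

>>> play_rows --series '[[[1, 0, 0, 0, -0.015], [1, 0, 0, 0, -0.03]]]'

```text
t: 18.8
tool_pos: [0.5339, 0.1571, 0.0874]
orientation: [-0.415, -3.114, 0.0]
force: [2.4, 0.0, -3.5]
opening: 0.0361
```

```bash
python3 -c "from tz import *;tz(6)"
```

```text
t19.10 Tz -0.0107 +- 0.0143 jt6 0.0228 +- 0.0644 F [ 2.26 -0.55 -3.18] yaw 1.3065 op 0.0358
```

>>> play_rows --series '[[[1, 0, 0, 0, -0.015], [1, 0, 0, 0, -0.03]]]'

```text
t: 19.3
tool_pos: [0.534, 0.1571, 0.0874]
orientation: [-0.462, -3.107, 0.0]
force: [1.4, -0.7, -4.1]
opening: 0.0359
```

```bash
python3 -c "from tz import *;tz(6)
save(cam('side'),'side16.png',(255,150,315,210),9); c=cam('top'); save(c,'top16.png',(175,140,265,240),6)"
```

```text
t19.60 Tz -0.0301 +- 0.0090 jt6 0.0226 +- 0.0644 F [ 1.79 -0.66 -4.38] yaw 1.2765 op 0.0363
```

View pics/side16.png

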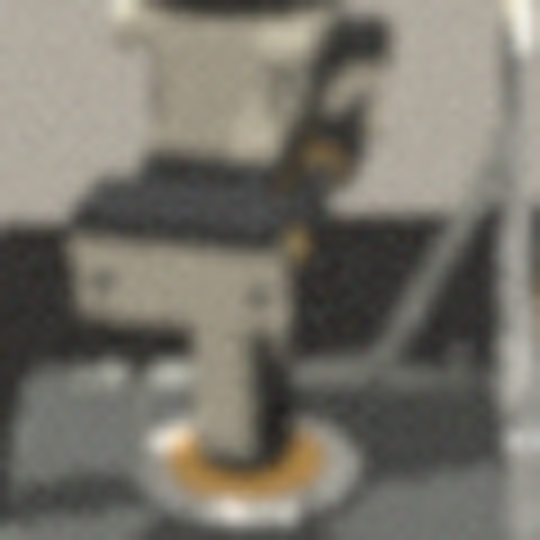

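View pics/top16.png

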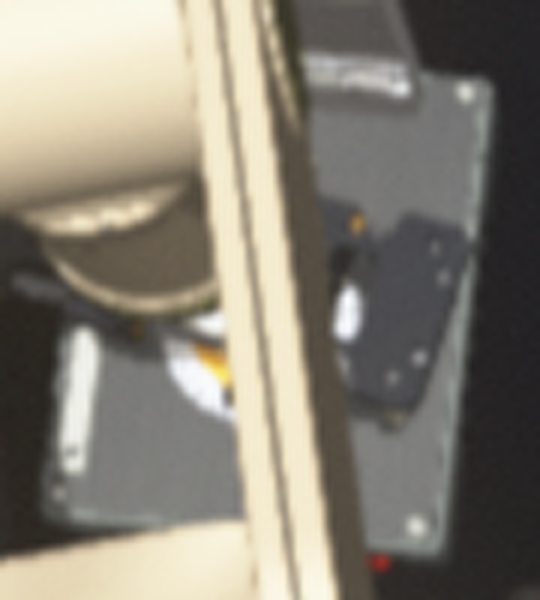

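>>> play_rows --series '[[[1, 0.0003, 0, -0.0005, -0.015], [1, 0.0003, 0, -0.0005, -0.03]]]'

```text
t: 19.9
tool_pos: [0.5341, 0.1572, 0.0874]
orientation: [-0.508, -3.099, 0.0]
force: [-3.4, -1.3, 0.7]
opening: 0.0363
```

```bash
python3 -c "from tz import *;tz(6)"
```

```text
t20.20 Tz 0.0172 +- 0.0188 jt6 0.0567 +- 0.0642 F [-4.92 -1.75  2.89] yaw 1.2465 op 0.0362
```

>>> play_rows --series '[[[1, 0, 0, 0, -0.015], [1, 0, 0, 0, -0.03]]]'

```text
t: 20.4
tool_pos: [0.5341, 0.1572, 0.0873]
orientation: [-0.553, -3.092, 0.0]
force: [-5.6, -0.9, 3.4]
opening: 0.0361
```

```bash
python3 -c "from tz import *;tz(6)"
```

```text
t20.70 Tz 0.0832 +- 0.0092 jt6 0.1230 +- 0.0508 F [-5.34 -1.7   3.46] yaw 1.2169 op 0.0358
```

>>> play_rows --series '[[[1, 0, 0, 0, -0.015], [1, 0, 0, 0, -0.03]]]'

```text
t: 20.9
tool_pos: [0.5344, 0.1571, 0.0873]
orientation: [-0.601, -3.084, 0.0]
force: [-4.6, -0.9, 2.7]
opening: 0.0361
```

```bash
python3 -c "from tz import *;tz(6)"
```

```text
t21.20 Tz 0.0835 +- 0.0170 jt6 0.1083 +- 0.0652 F [-4.12 -2.64  3.61] yaw 1.1866 op 0.0362
```

>>> play_rows --series '[[[1, -0.0004, -0.0003, 0, 0], [1, -0.0004, -0.0003, 0, 0], [1, -0.0004, -0.0003, 0, 0]]]' --force 20

```text
t: 21.5
tool_pos: [0.5343, 0.157, 0.0873]
orientation: [0.599, 3.083, 0.001]
force: [-1.5, -0.7, 2.4]
opening: 0.0356
```

```bash
python3 -c "from tz import *;tz(10)"
```

```text
t22.00 Tz 0.1046 +- 0.0112 jt6 0.1060 +- 0.0005 F [-0.75 -0.21  1.63] yaw 1.1870 op 0.0357
```

>>> play_rows --series '[[[1, 0, 0, 0, -0.01], [1, 0, 0, 0, -0.01]]]'

```text
t: 22.2
tool_pos: [0.5343, 0.157, 0.0872]
orientation: [0.615, 3.08, 0.001]
force: [0.6, 1.6, 1.5]
opening: 0.0359
```

```bash
python3 -c "from tz import *;tz(10)"
```

```text
t22.70 Tz 0.1042 +- 0.0049 jt6 0.1432 +- 0.0083 F [1.42 1.57 1.55] yaw 1.1770 op 0.0358
```

>>> play_rows --series '[[[-0.2, 0, 0, 0, 0], [-0.2, 0, 0, 0, 0], [-0.2, 0, 0, 0, 0], [-0.2, 0, 0, 0.0, 0], [-0.2, 0, 0, 0.02, 0], [-0.2, 0, 0, 0.05, 0], [-0.2, 0, 0, 0.1, 0], [-0.2, 0, 0, 0.15, 0]]]'

```text
t: 23.5
tool_pos: [0.533, 0.1566, 0.2377]
orientation: [-0.614, -3.079, 0.002]
force: [1.3, -0.3, -0.4]
opening: 0.0559
```

>>> play_rows --series '[[[-0.2, 0, 0, 0.05, 0], [-0.2, 0, 0, 0.1, 0], [-0.2, -0.04, 0, 0.14, 0], [-0.2, -0.09, 0, 0.14, 0], [-0.2, -0.1, 0, 0.14, 0], [-0.2, -0.1, -0.05, 0.14, 0], [-0.2, -0.1, -0.1, 0.14, 0], [-0.2, -0.1, -0.15, 0.14, 0]]]'

```text
t: 24.3
tool_pos: [0.4334, 0.0059, 0.3773]
orientation: [0.611, 3.081, -0.0]
force: [0.9, -0.0, -0.8]
opening: 0.0557
```

>>> play_rows --series '[[[-0.2, 0, -0.15, 0, 0], [-0.2, 0, -0.15, 0, 0], [-0.2, 0, -0.15, 0, 0], [-0.2, 0, -0.15, 0, 0]]]'

```text
t: 24.7
tool_pos: [0.4329, -0.1485, 0.3763]
orientation: [-0.625, -3.077, 0.003]
force: [-0.4, 1.7, 0.2]
opening: 0.0561
```

```bash
python3 - <<'E'
from st import *
st()
c=cam('top'); save(c,'top17.png',(197,174,240,214),14); save(c,'top18.png')
d=cam('side'); save(d,'side17.png',(245,130,335,230),6)
E
```

```text
t24.7 pos [ 0.4329 -0.1485  0.3763] yang 1.1699 zax [-0.002 -0.001 -1.   ] F [-0.42  1.69  0.22] T [ 0.108 -0.14   0.05 ] op 0.0561 q [-0.44 -0.27  1.61 -0.    1.8  -1.61]
```

View pics/top17.png

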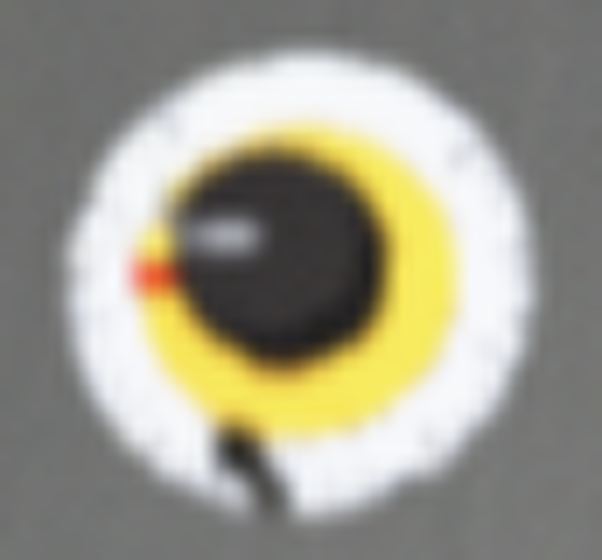

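View pics/side17.png

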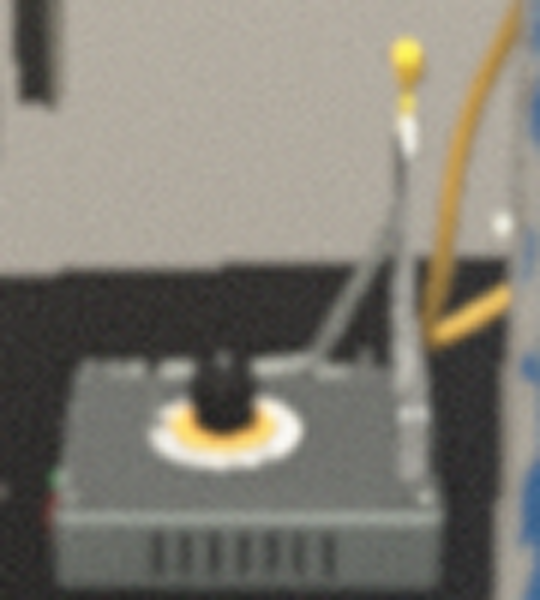

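View pics/top18.png

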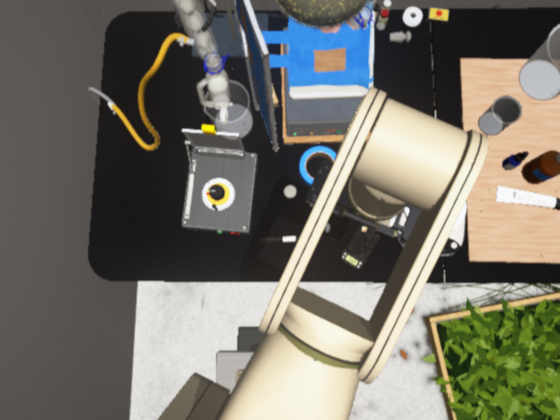

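The red finger at (155,275) in the crop sits right against the brass lug at (155,240). The guard stands upright on its stay, and the things lying around are where they were. I'm handing the job in.

```bash
python3 -c "from st import *;st();print(robot.close_job())"
```

```text
t24.8 pos [ 0.4336 -0.1441  0.3768] yang 1.1737 zax [-0.001  0.001 -1.   ] F [0.59 0.61 0.48] T [-0.001 -0.124 -0.022] op 0.0558 q [-0.43 -0.27  1.61  0.    1.8  -1.61]
the job is handed in; nothing more can be done
None
```

The guard is propped open on its stay, the dial is on its stop, and the job was handed in at about 25 s of the 72 s.

- **Guard:** I pinched the yellow pull, swung the guard to about 1.77 rad and let it down by hand. At about 1.56 rad the spring load on the pull ended and the tool had to pull against the stay. The foot stayed where it was, and the guard stayed upright after release. The last side picture shows it still standing.
- **Dial:** I turned the knob clockwise about 0.81 rad in small steps. The torque began to rise after about 0.74 rad. The 12 N grip then seemed to slip, so I raised it to 20 N. The next 0.01 rad added 0.037 Nm at joint 6, which matches the lug's spring. Total torque was then about 0.14 Nm, which less friction I estimate as 3 to 5 N on the lug. The top picture after release shows the red finger right beside the lug.
- **Things around:** the ones in view in the last top picture looked unmoved; the arm hid part of the kitchen scale and its surroundings.

**Uncertain:**
- The wrist torque reading was too noisy to show the knob's friction clearly. It stayed at about 0.104 Nm over that last step while joint 6 rose, so the contact force rests mainly on the joint 6 reading.
- Once released, the knob may have eased back to about 2 N, the most its own friction can hold. I could not measure that.

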